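Shut the dish chamber and lock its cover with the T-key

TASK

Shut the dish chamber and lock it: push its sliding cover fully home, then take the T-key (the one with the flat wing and the crossbar foot) out of the stand and pass its crossbar down through the slot in the cover and the ledge beneath until its collar sits on the cover. Give the key a quarter turn so that the crossbar catches under the ledge, tug it upward against the ledge to check that it holds, then let it settle back with its collar down on the cover, still turned, and let go. Leave the round-knobbed plain pin in its stand and do not knock the bystanders about.

Things in the scene. Friction and masses are not known exactly. Their poses are not given: they have to be found in the camera images.
- chamber: Fixed open-topped aluminium box, 116 mm (x) by 256 mm (y, from -168 to +88 mm of the origin), 46 mm high, a dish inside; origin on the table. A grey 5 mm cover slides along y on top of it; pushing it to +y shuts it. At the +y end a fixed 6 mm ledge (z 34 to 40 mm) lies just under the cover, with free space below it.
- lock_slot (a point): Centre of the lock slot, at the cover's top face (z 45 mm). x = long direction of the slot, +y = the way the cover shuts, z up. Hole in the ledge 28 mm along x, 11 mm along y; hole in the cover 32 x 13 mm, over the other only when the cover is fully home. Beside the slot the cover is flat for 45 mm in x, 120 mm to -y and 24 mm to +y.
- cover (a joint): How far the sliding cover stands open, in m: 0 = fully home against its stop, up to 0.09 (displaced to -y of the chamber). About 2 N of friction; it stays where it is left.
- push_tab (a point): Centre of the upright grey tab on the cover's trailing (-y) end: 50 mm along x, 6 mm thick along y, from z 44 to z 76 mm, this point at z 60 mm; axes as lock_slot. It moves with the cover; push its -y face to +y to shut. With the cover home it lies 120 mm to -y of lock_slot.
- key_grip (a point): Centre of the T-key's upright black wing: 34 mm along its x, 9 mm thick along its y, top and bottom 17 mm above and below; grasp it across the 9 mm. z points up the key. The underside of its steel collar (22 mm across, 4 mm thick) lies 23 mm below this point, the crossbar's underside 45 mm below.
- t_key: T-key, 60 g, 62 mm tall; origin at the underside of its steel crossbar foot: 24 mm along x (parallel to the wing), 7 mm along y, 6 mm tall; 7 mm stem above. It hangs loose by its collar in a bay of the stand, in a slot 32 x 12 mm; lift it 25 mm to free it. Collar on the cover: origin 22 mm below the cover's top, with 5 mm of upward play once turned. Either sense of turn will do.
- stand: Fixed grey stand, 70 x 144 mm and 40 mm high, origin under its centre, with two bays 34 mm to either side of the centre along its y axis; one holds the T-key and the other the plain pin, which is which varies.
- pin_knob (a point): Centre of the round black knob (28 mm across, 48 mm above the pin's foot) of the plain pin, which has a collar and stem like the T-key's but no crossbar. It stays in its bay.
- timer: Bystander: small white bench timer, 66 x 66 x 20 mm, origin under its centre.
- cup: Bystander: white plastic beaker, 66 mm across, 77 mm tall, origin under its centre.
- tweezers: Bystander: steel forceps lying flat, 120 mm long, 14 mm wide, 9 mm high.
- spare_tube: Bystander: lying sample tube with orange cap, 115 mm long, 33 mm thick.
- driver: Bystander: small lying screwdriver with red handle, 195 mm long, 23 mm thick.

How it is judged:
By the outcome, as a careful person would: the job done as asked, in the order asked, and still so for the second after the job is handed in, with the robot touching nothing.
It also fails if it takes over 54 s, if anything falls off the work surface, if the arm or the gripper's body presses on something with over 40 N, if the wrist force passes 120 N, or if a joint passes its speed limit or range.

ROBOT

A 6-joint arm with a two-finger parallel gripper is mounted at the origin on a cart in front of the work surface, level with it; the furniture and walls round the work are solid. World frame = base frame: x ahead of the robot, y to its left, z up, the work surface at z = 0. Lengths are in m, angles in rad, forces in N, time in s.
With the tool pointing down it reaches from about 0.35 to 0.975 m from the base axis. Payload 4.9 kg.
Tool frame: the origin (TCP) lies at the very end of the fingers, on their centre line; the grasp point (between the pads) lies 19 mm behind it; z points along the fingers, y is the direction in which the jaws open and shut (so a half turn about z gives the same grasp; the last joint's range is limited). The gripper opens to 85 mm and grips with 20 to 120 N. Pads are 22 mm wide; open, the fingers measure 114 mm over their backs; the gripper's body (76 mm by 85 mm) begins 54 mm behind the grasp point. The pads swing forward as they close: fully open they stand 13 mm farther back than shut.
Start: joints at [-1.297, 0.053, 1.613, -0, 1.476, -0.119], TCP at [0.239, -0.577, 0.203] pointing down, gripper open.
Joint ranges: [-3.01, 3.01], [-1.01, 2.22], [0.06, 2.58], [-1.02, 4.17], [0.09, 2.62], [-3.14, 3.14]. Speed limits (rad/s): [2.57, 2.57, 3.14, 3.14, 3.14, 3.14].

INTERFACE

Orientations are given as a rotation vector (axis times angle).
In Python, from station import ctrl gives the robot as it stands.
- The arm moves only by the tool step_arm, never from a script. Its argument "moves" is a list of rows, each a list of 5 numbers: the opening, from 0 (shut) to 1 (fully open), then the shift along the world's x, y, z in m, then the turn about the world's z in degrees. A call has 1 to 20 rows; each row shifts and turns the pose as measured when the row begins; what a row does not reach is not made up. A row lasts 1/8 s, in which the tool goes at most 62.5 mm and 10.7 degrees, less where a joint would pass 70% of its speed; a pose out of reach is approached as far as the arm can. A call is refused whole if a number of a shift passes 0.0625 or a number of a turn 10.7, either way. A call with a gripper value outside its range is refused whole. The fingers move at their own pace and stop on an object; "newtons" is the grip in N (left out, the last holds). Time passes only in rows, so rows that do not move let the fingers close. It gives the time, the measured TCP pose, the force and the opening at its end, in the units of the state.
- ctrl.get_obs(): the state, without advancing time (a new reading comes with each control period).
- ctrl.get_image(name): name is "scene" or "top" or "wrist"; returns a dict with "color" (420x560x3 uint8, red, green, blue), "camera_matrix" (3x3 intrinsics, pixels), "k1" (the pictures are not rectified: a ray, as slopes to the right and down, at radius r is drawn at 1 + k1 r^2 times it, then the intrinsics apply), "R" (3x3) and "t" (3): a world point X has camera coordinates R X + t; the wrist camera has in their place "T_tool_cam" (4x4, takes a point from camera to tool coordinates, whose origin is the TCP and whose axes are the flange's). Camera axes: x right, y down, z forward; pixel columns grow to the right and rows downward; lengths in m; the calibration is good to about 2 mm. A picture is of the moment at which its call begins: read the wrist's pose just before it. There is no depth.
- ctrl.finish_job(): hands the job in, once; it reports no verdict.
Trained networks look in a picture, given as the dict that the camera call returned (one of the last four; its "shot" number tells which), for a name from the list of things; names that differ only in an ending like _2 or _b are one class to them, and where a whole thing is asked for, a point or a joint stands for the part that bears it (a point fixed in the world has none). Each returns a list of dicts, best first, with "p" (0 to 1); they miss things now and then, are a little off and sometimes report something else, mostly with a low value. They report only what shows in the picture. A call takes as long as a camera call.
- ctrl.spot_in(picture, query): "bbox" ([left, top, right, bottom] in pixels, round what is visible of it).
The state is a dict: "t": time; "q": joint angles; "dq": joint speeds; "effort": joint torques, N m; "tool_pos": TCP position; "tool_rot": TCP orientation; "contact_force": force on the tool from outside, world axes, zero at the start; "wrist_torque": the same for the moment, N m; "opening": finger opening in m.
Only numpy, scipy, OpenCV 4.12 (cv2) and the standard library are available. Lean on these libraries where they do the work, as an engineer would, in place of code of your own. Each camera call takes 0.05 s, during which the arm holds its last target.

## Working session

There is one attempt and no reset: what is moved stays moved. The work goes in short steps, Python scripts to look and compute and a tool call to move; the robot and the scene stay as the last step left them, time stands still between calls to the robot, and variables do not carry over. Pictures are saved under pics/ and viewed, and the job is handed in when it is done.

Besides the shell and the picture viewer there is one more tool, called after ">>>" by a JSON object that holds its "api" and its "payload", one argument or row to a line. step_arm: Moves the arm, as the interface text tells. Its arguments: {"type":"object","properties":{"moves":{"type":"array","items":{"type":"array","items":{"type":"number"}}},"newtons":{"type":"number"}},"required":["moves"]}

```bash
mkdir -p pics; ls; cat > h.py <<'E'
import numpy as np, cv2, json
from station import ctrl
from scipy.spatial.transform import Rotation as Ro
def shot(name,fn):
    o=ctrl.get_obs(); im=ctrl.get_image(name)
    cv2.imwrite('pics/'+fn,im['color'][:,:,::-1]); 
    if name=='wrist':
        T=np.eye(4);T[:3,:3]=Ro.from_rotvec(o['tool_rot']).as_matrix();T[:3,3]=o['tool_pos']
        W=T@np.array(im['T_tool_cam']); im['_R']=W[:3,:3].T; im['_t']=-W[:3,:3].T@W[:3,3]
    else: im['_R']=np.array(im['R']);im['_t']=np.array(im['t'])
    return im
def ray(im,u,v):
    K=np.array(im['camera_matrix']);k=im['k1']
    p=cv2.undistortPoints(np.array([[[u,v]]],float),K,np.array([k,0,0,0.]))[0,0]
    d=im['_R'].T@np.array([p[0],p[1],1]); c=-im['_R'].T@im['_t']; return c,d
def at(im,u,v,z):
    c,d=ray(im,u,v); return c+d*(z-c[2])/d[2]
def proj(im,X):
    p,_=cv2.projectPoints(np.array(X,float).reshape(-1,3),cv2.Rodrigues(im['_R'])[0],im['_t'],np.array(im['camera_matrix']),np.array([im['k1'],0,0,0.])); return p[:,0]
E
python3 - <<'E'
from h import *
np.set_printoptions(precision=3,suppress=True)
print(ctrl.get_obs())
for n in ['scene','top','wrist']:
    im=shot(n,n+'0.png'); print(n,im['camera_matrix'],im['k1'],-im['_R'].T@im['_t'],im['_R'])
    for q in ['chamber','cover','push_tab','key_grip','t_key','stand','pin_knob','timer','cup','tweezers','spare_tube','driver']:
        r=ctrl.spot_in(im,q)
        print(q,[(np.round(x['bbox'],0),round(x['p'],2)) for x in r[:2]])
E
```

```text
pics
{'t': 0.0, 'q': array([-1.297,  0.053,  1.614,  0.   ,  1.476, -0.119]), 'dq': array([-0.001, -0.002, -0.002, -0.   ,  0.002,  0.002]), 'effort': array([ -0.002, -39.369, -37.018,  -0.   ,   0.007,   0.   ]), 'tool_pos': array([ 0.239, -0.577,  0.202]), 'tool_rot': array([-3.079, -0.613,  0.   ]), 'contact_force': array([ 0.141,  0.457, -0.13 ]), 'wrist_torque': array([-0.034, -0.013, -0.018]), 'opening': 0.08517877115354451}
scene [[438.522   0.    275.928]
 [  0.    438.522 217.054]
 [  0.      0.      1.   ]] -0.02745303410400526 [-0.129  0.815  0.785] [[-0.74  -0.672 -0.01 ]
 [-0.38   0.43  -0.819]
 [ 0.555 -0.602 -0.574]]
chamber [(array([222., 214., 307., 287.]), 0.56), (array([303., 175., 306., 182.]), 0.49)]
cover [(array([244., 217., 301., 263.]), 0.95)]
push_tab [(array([244., 217., 297., 261.]), 0.95)]
key_grip [(array([302., 170., 308., 179.]), 0.43)]
t_key []
stand [(array([296., 176., 318., 210.]), 0.94)]
pin_knob [(array([304., 182., 310., 198.]), 0.47)]
timer [(array([219., 219., 310., 288.]), 0.53), (array([251., 189., 270., 204.]), 0.51)]
cup [(array([195., 273
[... 600 characters left out ...]
., 347., 186.]), 0.64)]
stand [(array([307., 172., 356., 217.]), 0.92), (array([176., 152., 227., 195.]), 0.33)]
pin_knob [(array([322., 192., 329., 201.]), 0.66)]
timer [(array([288., 144., 314., 169.]), 0.6)]
cup [(array([144., 222., 170., 241.]), 0.6)]
tweezers []
spare_tube [(array([362., 141., 395., 165.]), 0.65)]
driver [(array([181., 170., 205., 195.]), 0.52)]
wrist [[335.364   0.    277.162]
 [  0.    335.364 210.18 ]
 [  0.      0.      1.   ]] -0.04474010393266244 [ 0.306 -0.551  0.374] [[ 0.382 -0.924  0.   ]
 [-0.886 -0.366  0.284]
 [-0.263 -0.109 -0.959]]
chamber []
cover []
push_tab []
key_grip []
t_key []
stand []
pin_knob []
timer []
cup []
tweezers []
spare_tube []
driver []
```

View pics/top0.png

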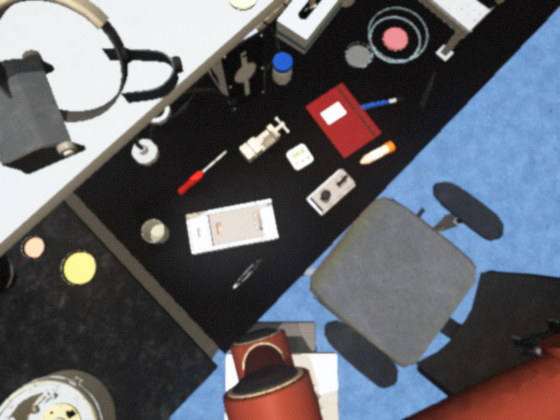

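View pics/scene0.png

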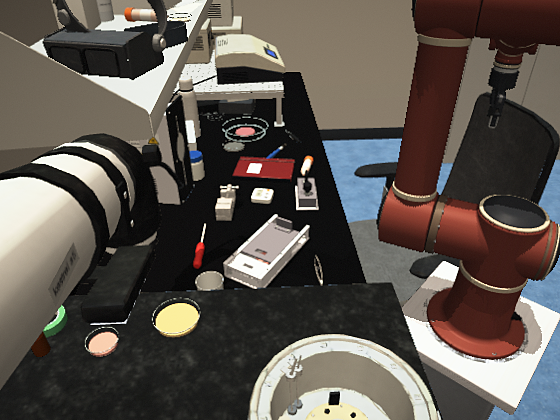

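```bash
python3 - <<'E'
import cv2
a=cv2.imread('pics/top0.png')[130:270,130:410]
cv2.imwrite('pics/top0z.png',cv2.resize(a,None,fx=2.85,fy=2.85,interpolation=cv2.INTER_CUBIC))
a=cv2.imread('pics/scene0.png')[140:300,170:350]
cv2.imwrite('pics/scene0z.png',cv2.resize(a,None,fx=3.7,fy=3.7,interpolation=cv2.INTER_CUBIC))
E
```

```text
(no output)
```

View pics/top0z.png

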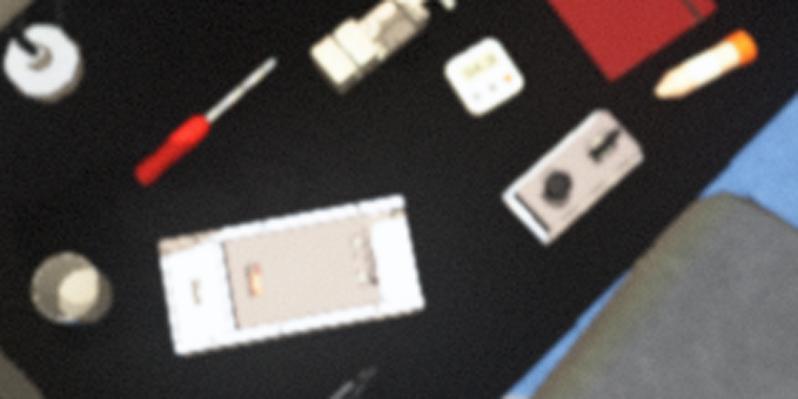

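View pics/scene0z.png

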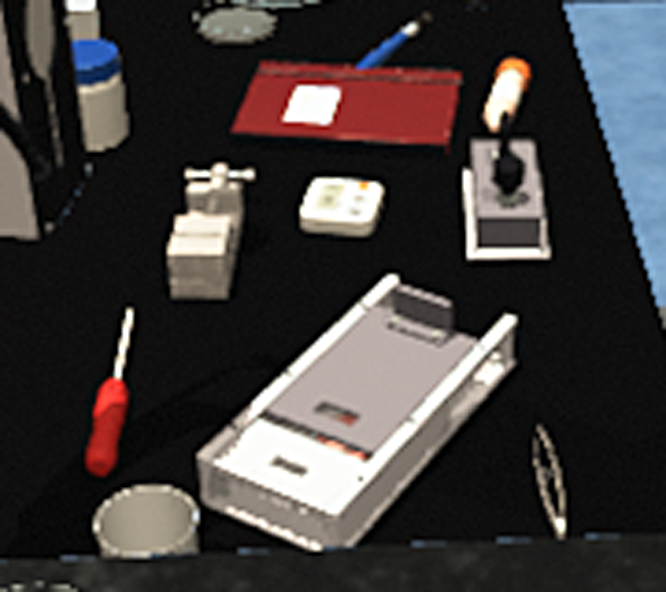

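```bash
python3 - <<'E'
from h import *
np.set_printoptions(precision=3,suppress=True)
im=shot('top','t1.png')
f=lambda u,v,z:at(im,130+u/2.85-.3,130+v/2.85-.3,z)
print('chamber');P=[f(*p,.046) for p in [(160,240),(403,197),(424,307),(178,354)]];print(np.array(P),np.mean(P,0))
for i in range(4):
    d=P[(i+1)%4]-P[i];print(np.linalg.norm(d),np.degrees(np.arctan2(d[1],d[0])))
print('tab',f(360,258,.076),'coverslot',f(255,280,.045),'lockslot',f(196,291,.04))
print('stand');P=[f(*p,.04) for p in [(505,194),(600,110),(643,158),(549,243)]];print(np.array(P),np.mean(P,0))
for i in range(4):
    d=P[(i+1)%4]-P[i];print(np.linalg.norm(d),np.degrees(np.arctan2(d[1],d[0])))
print('wing',f(603,145,.065),'knob',f(557,184,.06))
print('timer',f(484,77,.02),'cup',f(70,285,.077),'tube',f(705,65,.03))
for n,p in [('drv',(140,175)),('drvtip',(272,62)),('tw',(335,395)),('tw2',(372,372))]: print(n,f(*p,.01))
E
```

```text
chamber
[[0.552 0.279 0.046]
 [0.597 0.028 0.046]
 [0.483 0.007 0.046]
 [0.435 0.256 0.046]] [0.517 0.142 0.046]
0.2548460337446462 -79.78565258257821
0.1165770611172872 -169.510875351623
0.2539482902488445 100.77852305141893
0.11908530092558259 10.92121063783586
tab [0.529 0.071 0.076] coverslot [0.511 0.18  0.045] lockslot [0.5   0.241 0.04 ]
stand
[[ 0.602 -0.079  0.04 ]
 [ 0.693 -0.182  0.04 ]
 [ 0.64  -0.225  0.04 ]
 [ 0.55  -0.124  0.04 ]] [ 0.621 -0.152  0.04 ]
0.13737903149426006 -48.45729309772572
0.06818048126106972 -140.18037606759557
0.13625552257232945 131.72887326258854
0.06859862344574216 40.76935319586222
wing [ 0.648 -0.179  0.065] knob [ 0.608 -0.131  0.06 ]
timer [ 0.735 -0.061  0.02 ] cup [0.502 0.36  0.077] tube [ 0.746 -0.299  0.03 ]
drv [0.629 0.31  0.01 ]
drvtip [0.755 0.171 0.01 ]
tw [0.395 0.099 0.01 ]
tw2 [0.418 0.06  0.01 ]
```

>>> {"api": "step_arm", "payload": {
  "moves": [
    [0,0.038,0.042,0.005,0],
    [0,0.038,0.042,0,0],
    [0,0.038,0.042,0,0],
    [0,0.038,0.042,0,0],
    [0,0.038,0.042,0,0],
    [0,0.038,0.042,0,0],
    [0,0.038,0.042,0,0],
    [0,0.038,0.042,0,0],
    [0,0.038,0.042,0,0],
    [0,0.038,0.042,0,0],
    [0,0,0,0,0]
  ],
  "newtons": 60
}}

```text
t: 3.38
tool_pos: [0.6288, -0.1432, 0.2095]
tool_rot: [3.078, 0.607, 0.006]
contact_force: [-2.3, -0.3, -0.7]
opening: -0.0001
```

```bash
python3 - <<'E'
from h import *
np.set_printoptions(precision=4,suppress=True)
im=shot('wrist','w1.png'); 
import pickle; pickle.dump(im,open('w1.pkl','wb'))
for q in ['key_grip','pin_knob']:
    r=ctrl.spot_in(im,q)
    for x in r[:2]:
        b=x['bbox']; print(q,np.round(b,1),round(x['p'],2),at(im,(b[0]+b[2])/2,(b[1]+b[3])/2,.07))
print(ctrl.get_obs()['t'])
E
```

```text
key_grip [305.3 170.6 341.3 199.1] 0.69 [ 0.6504 -0.1833  0.07  ]
pin_knob [238.6 192.5 269.8 220.8] 0.72 [ 0.6058 -0.1306  0.07  ]
3.525
```

View pics/w1.png

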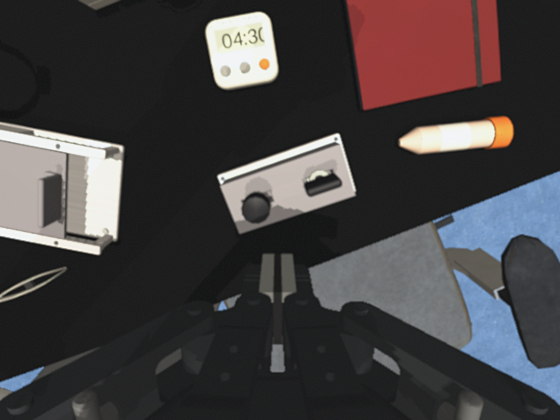

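```bash
python3 - <<'E'
import cv2
a=cv2.imread('pics/w1.png')[125:245,205:365]
cv2.imwrite('pics/w1z.png',cv2.resize(a,None,fx=5,fy=5,interpolation=cv2.INTER_CUBIC))
a=cv2.imread('pics/w1.png')[110:270,0:140]
cv2.imwrite('pics/w1y.png',cv2.resize(a,None,fx=3.7,fy=3.7,interpolation=cv2.INTER_CUBIC))
E
```

```text
(no output)
```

View pics/w1z.png

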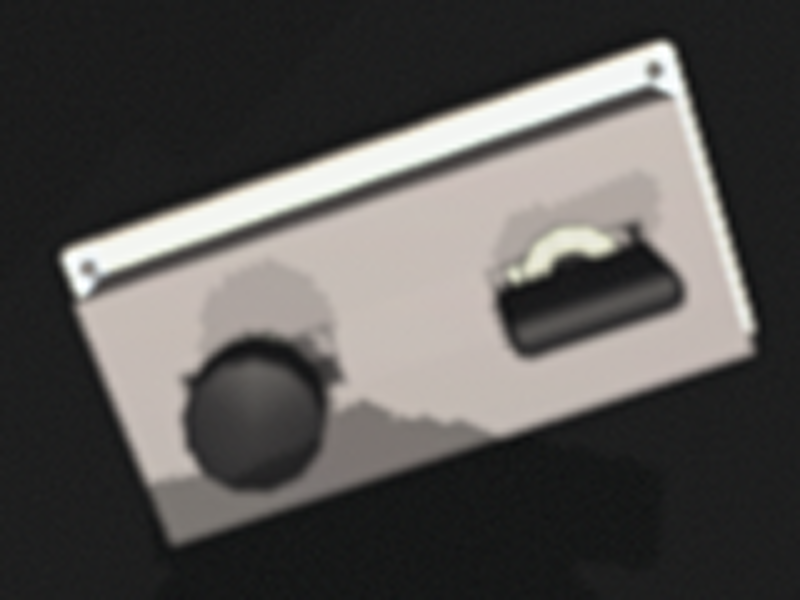

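View pics/w1y.png

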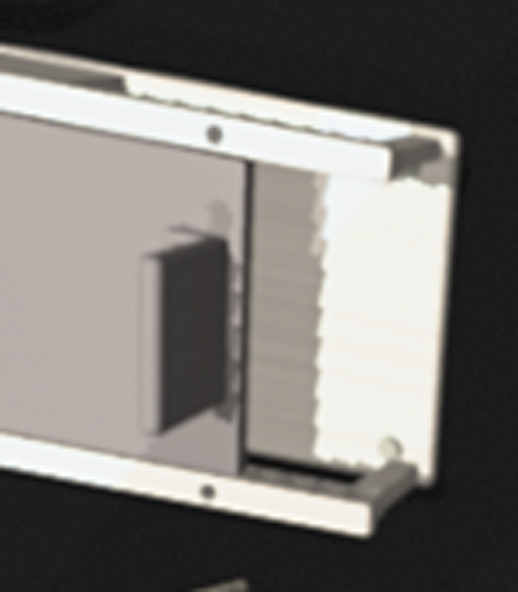

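```bash
python3 - <<'E'
from h import *
import pickle
np.set_printoptions(precision=4,suppress=True)
im=pickle.load(open('w1.pkl','rb'))
f=lambda u,v,z:at(im,205+u/5-.4,125+v/5-.4,z)
P=[f(518,325,.08),f(672,277,.08),f(683,300,.08),f(528,352,.08)];print(np.array(P),np.mean(P,0))
for a,b in [(0,1),(3,2)]:
    d=P[b]-P[a];print(np.linalg.norm(d),np.degrees(np.arctan2(d[1],d[0])))
k=f(255,420,.066);print('knob',k,'dist',np.linalg.norm(k-np.mean(P,0)))
S=[f(60,250,.04),f(670,42,.04),f(755,345,.04),f(172,545,.04)];print('stand',np.array(S),np.mean(S,0))
for i in range(4):
    d=S[(i+1)%4]-S[i];print(np.linalg.norm(d),np.degrees(np.arctan2(d[1],d[0])))
g=lambda u,v,z:at(im,u/3.7-.4,110+v/3.7-.4,z)
t=[g(154,253,.076),g(150,432,.076)];d=t[0]-t[1];print('tab',t,np.mean(t,0),np.linalg.norm(d),np.degrees(np.arctan2(d[1],d[0])))
T=[g(455,133,.0),g(430,485,.0)];d=T[0]-T[1];print('ch',T,np.mean(T,0),np.linalg.norm(d),np.degrees(np.arctan2(d[1],d[0])))
T=[g(390,180,.046),g(370,535,.046)];d=T[0]-T[1];print('ch',T,np.mean(T,0),np.linalg.norm(d),np.degrees(np.arctan2(d[1],d[0])))
E
```

```text
[[ 0.6425 -0.1702  0.08  ]
 [ 0.6614 -0.1926  0.08  ]
 [ 0.6583 -0.1963  0.08  ]
 [ 0.6385 -0.1739  0.08  ]] [ 0.6502 -0.1833  0.08  ]
0.02934373099653898 -49.939236545908656
0.02985327587516594 -48.588650996019446
knob [ 0.6033 -0.1327  0.066 ] dist 0.0703499349278051
stand [[ 0.6145 -0.0838  0.04  ]
 [ 0.7    -0.1822  0.04  ]
 [ 0.6505 -0.2251  0.04  ]
 [ 0.5627 -0.1277  0.04  ]] [ 0.6319 -0.1547  0.04  ]
0.13036770327063774 -49.00791991046085
0.065519399022738 -139.07389964727793
0.13114718144204734 132.01239577939322
0.06785981065287376 40.287781819282095
tab [array([0.5579, 0.0654, 0.076 ]), array([0.5094, 0.0572, 0.076 ])] [0.5337 0.0613 0.076 ] 0.04920568795683317 9.671046949790401
ch [array([0.5964, 0.03  , 0.    ]), array([0.4812, 0.0079, 0.    ])] [0.5388 0.0189 0.    ] 0.11732759836115847 10.848283412713862
ch [array([0.5894, 0.0257, 0.046 ]), array([0.4846, 0.0057, 0.046 ])] [0.537  0.0157 0.046 ] 0.10668017463188145 10.77677513733386
```

>>> {"api": "step_arm", "payload": {
  "moves": [
    [0,-0.022,0.04,-0.02,-6],
    [0,-0.022,0.042,-0.025,-5.5],
    [0,-0.022,0.042,-0.025,0],
    [0,-0.022,0.042,-0.03,0],
    [0,0,0,0,0]
  ]
}}

```text
t: 4.15
tool_pos: [0.5332, 0.0151, 0.1079]
tool_rot: [3.123, 0.256, 0.007]
contact_force: [-0.0, -0.4, -0.5]
opening: 0.0001
```

```bash
python3 - <<'E'
from h import *
np.set_printoptions(precision=4,suppress=True)
o=ctrl.get_obs();print(o['t'],o['q'],o['tool_pos'],o['tool_rot'])
E
```

```text
4.15 [-0.1068 -0.0918  1.9181 -0.0078  1.3095  1.3026] [0.5332 0.0151 0.1079] [3.1226 0.2556 0.0067]
```

>>> {"api": "step_arm", "payload": {
  "moves": [
    [0,0.009,0,-0.03,1.3],
    [0,0,0,-0.02,0],
    [0,0,0,0,0],
    [0,-0.0037,0.0197,0,0],
    [0,-0.0037,0.0197,0,0],
    [0,-0.0028,0.0147,0,0],
    [0,-0.0028,0.0147,0,0],
    [0,-0.0019,0.0098,0,0]
  ]
}}

```text
t: 5.15
tool_pos: [0.5334, 0.0911, 0.067]
tool_rot: [3.117, 0.276, 0.033]
contact_force: [0.1, 0.4, -0.1]
opening: 0.0002
```

```bash
python3 - <<'E'
from h import *
im=shot('wrist','w2.png');o=ctrl.get_obs();print(o['tool_pos'],o['tool_rot'],o['contact_force'],o['dq'])
E
```

```text
[0.53315698 0.09195902 0.06694482] [3.11765272 0.27704609 0.03259194] [-0.2218248   0.4223844  -1.09535938] [-0.02441964  0.00913532  0.00014267 -0.01279152 -0.0042558  -0.03615212]
```

View pics/w2.png

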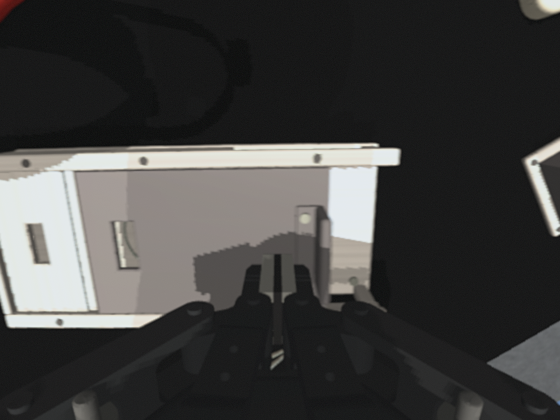

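```bash
python3 - <<'E'
from h import *
np.set_printoptions(precision=4,suppress=True)
im=shot('wrist','w3.png');o=ctrl.get_obs();print(o['t'],o['tool_pos'],o['tool_rot'],o['contact_force'])
import pickle; pickle.dump(im,open('w3.pkl','wb'))
p=proj(im,[o['tool_pos'],o['tool_pos']-np.array([0,0,-.019])]);print(p)
for z in(.045,.076):
  for uv in [(297,207),(318,207),(330,220),(330,300),(297,260)]: print(uv,z,at(im,*uv,z))
print('lock',at(im,37,243,.04),'cov',at(im,125,245,.045))
a=im['color'][130:340,0:400,::-1]
cv2.imwrite('pics/w3z.png',cv2.resize(a,None,fx=2,fy=2,interpolation=cv2.INTER_CUBIC))
E
```

```text
5.25 [0.5333 0.0911 0.0668] [3.1169 0.2774 0.0323] [ 0.1162 -0.2096  0.9686]
[[276.8386 246.7548]
 [277.323  260.9179]]
(297, 207) 0.045 [0.552  0.0819 0.045 ]
(318, 207) 0.045 [0.5542 0.0694 0.045 ]
(330, 220) 0.045 [0.5474 0.0605 0.045 ]
(330, 300) 0.045 [0.494  0.0485 0.045 ]
(297, 260) 0.045 [0.5182 0.0753 0.045 ]
(297, 207) 0.076 [0.5597 0.0856 0.076 ]
(318, 207) 0.076 [0.5615 0.0751 0.076 ]
(330, 220) 0.076 [0.5558 0.0676 0.076 ]
(330, 300) 0.076 [0.5109 0.0576 0.076 ]
(297, 260) 0.076 [0.5313 0.08   0.076 ]
lock [0.4986 0.2413 0.04  ] cov [0.5097 0.1824 0.045 ]
```

View pics/w3z.png

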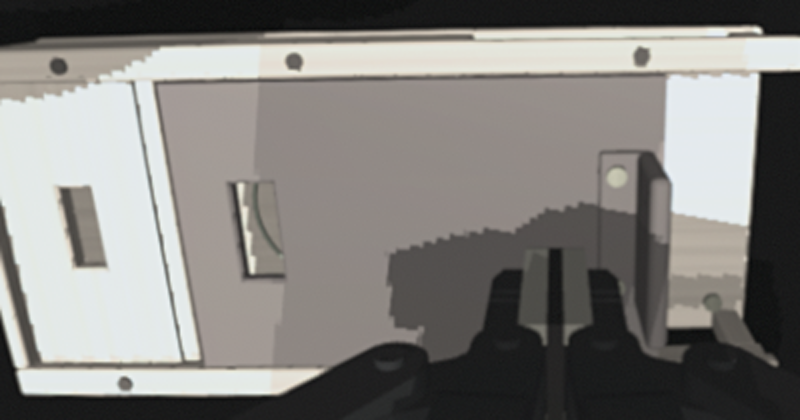

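```bash
python3 - <<'E'
from h import *
np.set_printoptions(precision=4,suppress=True)
o=ctrl.get_obs();print(Ro.from_rotvec(o['tool_rot']).as_matrix(), o['q'])
print(Ro.from_rotvec([3.1226,.2556,.0067]).as_matrix()[:,2])
E
```

```text
[[ 0.9841  0.1765  0.0216]
 [ 0.1767 -0.9842 -0.0103]
 [ 0.0195  0.014  -0.9997]] [ 0.038  -0.0364  1.9395 -0.0119  1.2173  1.4352]
[ 0.005  -0.0082 -1.    ]
```

>>> {"api": "step_arm", "payload": {
  "moves": [
    [0,0,0,0.035,0],
    [0,0.006,-0.03,0,0],
    [0,0.006,-0.03,0,0],
    [0,0.003,-0.015,0,0]
  ]
}}

```text
t: 5.75
tool_pos: [0.5483, 0.0144, 0.1025]
tool_rot: [3.115, 0.281, 0.031]
contact_force: [-0.2, -0.7, -0.4]
opening: 0.0003
```

```bash
python3 - <<'E'
from h import *
np.set_printoptions(precision=4,suppress=True)
o=ctrl.get_obs();print(o['tool_pos'],Ro.from_rotvec(o['tool_rot']).as_matrix(), o['q'],o['contact_force'])
E
```

```text
[0.5483 0.0144 0.1025] [[ 0.9837  0.1787  0.021 ]
 [ 0.179  -0.9838 -0.0115]
 [ 0.0186  0.0151 -0.9997]] [-0.1042 -0.0612  1.8988 -0.0097  1.2818  1.2894] [-0.2277 -0.6655 -0.3702]
```

>>> {"api": "step_arm", "payload": {
  "moves": [
    [0,-0.005,0,-0.02,0],
    [0,0,0,-0.02,0],
    [0,0,0,-0.006,0]
  ]
}}

```text
t: 6.12
tool_pos: [0.5412, 0.0148, 0.0524]
tool_rot: [3.117, 0.278, 0.027]
contact_force: [-0.3, -0.1, -0.2]
opening: -0.0002
```

>>> {"api": "step_arm", "payload": {
  "moves": [
    [0,-0.0028,0.0147,0.001,0],
    [0,-0.0028,0.0147,0,0],
    [0,-0.0019,0.0098,0,0],
    [0,-0.0019,0.0098,0,0]
  ]
}}

```text
t: 6.62
tool_pos: [0.5305, 0.0686, 0.0532]
tool_rot: [3.118, 0.281, 0.026]
contact_force: [0.5, -0.6, 0.1]
opening: -0.0
```

```bash
python3 - <<'E'
from h import *
np.set_printoptions(precision=4,suppress=True)
im=shot('wrist','w4.png');o=ctrl.get_obs();print(o['t'],o['tool_pos'],o['contact_force'])
E
```

```text
6.675 [0.5302 0.0696 0.0532] [-0.0132  1.0284  0.9008]
```

View pics/w4.png

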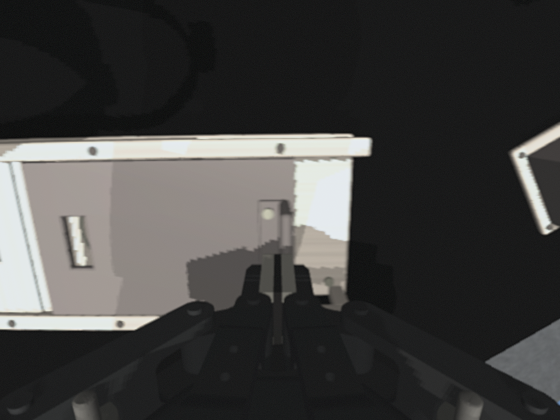

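```bash
python3 - <<'E'
from h import *
np.set_printoptions(precision=4,suppress=True)
im=shot('wrist','w5.png');o=ctrl.get_obs();print(o['t'],o['tool_pos'],o['contact_force'])
import pickle; pickle.dump(im,open('w5.pkl','wb'))
print('strip',at(im,291,216,.076),at(im,291,250,.076),'patch',at(im,258,200,.045),at(im,280,200,.045))
print('cov',at(im,77,242,.045),'trail edge',at(im,295,164,.045))
a=im['color'][130:340,150:400,::-1]
cv2.imwrite('pics/w5z.png',cv2.resize(a,None,fx=3,fy=3,interpolation=cv2.INTER_CUBIC))
im=pickle.load(open('w3.pkl','rb'));print('w3 cov',at(im,127,245,.045),'trail edge',at(im,333,168,.045))
E
```

```text
6.725 [0.5303 0.0687 0.0531] [-0.1623  0.0416 -0.6511]
strip [0.5556 0.0668 0.076 ] [0.5389 0.0636 0.076 ] patch [0.5526 0.0833 0.045 ] [0.5548 0.0713 0.045 ]
cov [0.5096 0.1825 0.045 ] trail edge [0.5758 0.0669 0.045 ]
w3 cov [0.5099 0.1812 0.045 ] trail edge [0.5787 0.0656 0.045 ]
```

View pics/w5z.png

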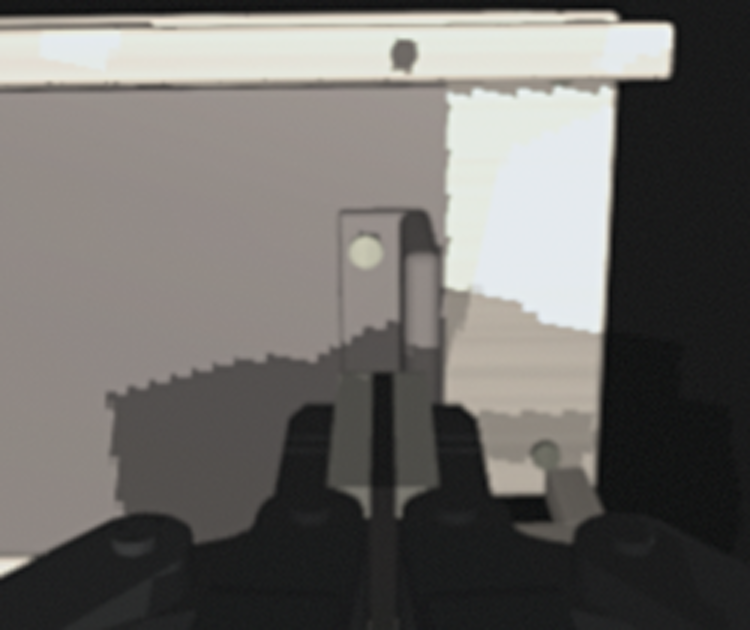

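```bash
python3 - <<'E'
from h import *
np.set_printoptions(precision=4,suppress=True)
im=shot('scene','s2.png');o=ctrl.get_obs();print(o['t'],o['tool_pos'],o['contact_force'],proj(im,o['tool_pos']))
a=im['color'][150:300,190:360,::-1]
cv2.imwrite('pics/s2z.png',cv2.resize(a,None,fx=4,fy=4,interpolation=cv2.INTER_CUBIC))
im=shot('top','t2.png');print(proj(im,o['tool_pos']))
a=im['color'][150:290,150:350,::-1]
cv2.imwrite('pics/t2z.png',cv2.resize(a,None,fx=4,fy=4,interpolation=cv2.INTER_CUBIC))
E
```

```text
6.775 [0.5304 0.0681 0.053 ] [ 0.271   0.7354 -0.2978] [[283.6277 226.551 ]]
[[257.3942 220.8351]]
```

View pics/s2z.png

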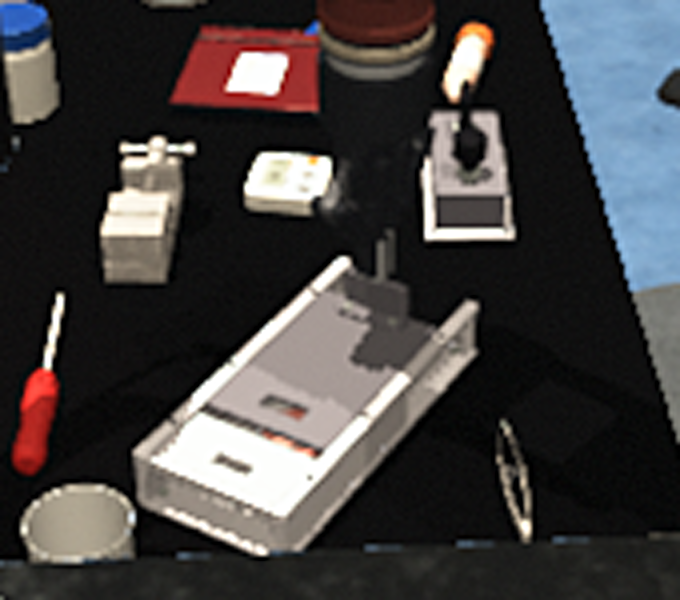

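View pics/t2z.png

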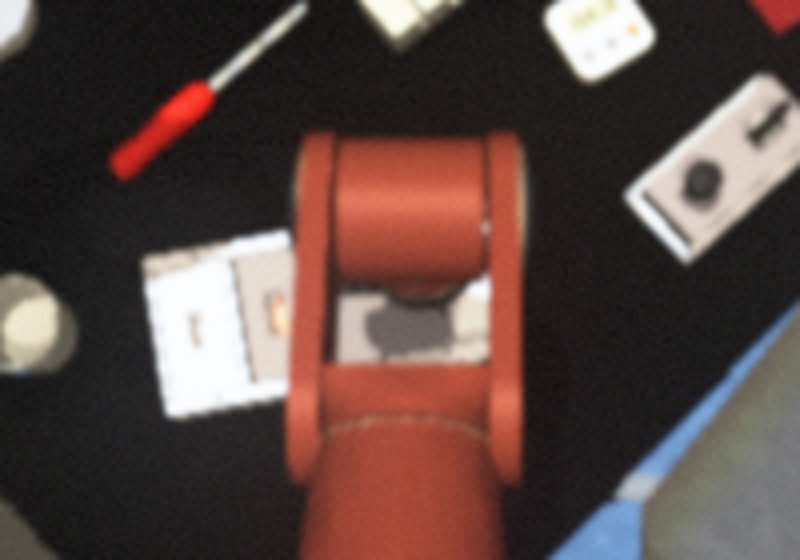

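```bash
python3 - <<'E'
from h import *
np.set_printoptions(precision=4,suppress=True)
im=shot('scene','s3.png');o=ctrl.get_obs();print(o['t'],o['tool_pos'])
p0=o['tool_pos']; R=Ro.from_rotvec(o['tool_rot']).as_matrix()
a=im['color'][185:255,255:325,::-1]
b=cv2.resize(a,None,fx=8,fy=8,interpolation=cv2.INTER_NEAREST)
for h in [0,.01,.02,.03,.04,.05]:
    for dx in (-.011,.011):
        q=proj(im,p0-R[:,2]*h+R[:,0]*dx)[0]; cv2.circle(b,(int((q[0]-255+.5)*8),int((q[1]-185+.5)*8)),3,(0,0,255) if h==0 else (0,255,0),-1)
ex=np.array([.983,.186,0]);c=np.array([.5335,.0625,0])
for z in(.045,.076):
  for s in(-.025,.025):
    q=proj(im,c+ex*s+[0,0,z])[0];cv2.circle(b,(int((q[0]-255+.5)*8),int((q[1]-185+.5)*8)),3,(255,0,0),-1)
cv2.imwrite('pics/s3z.png',b)
E
```

```text
6.875 [0.5304 0.0674 0.0528]
```

View pics/s3z.png

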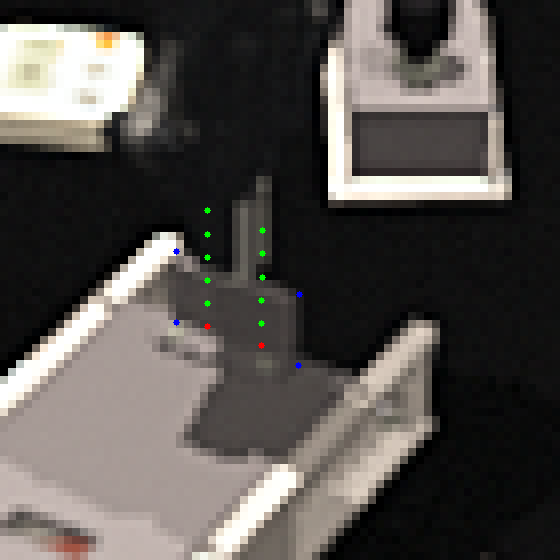

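```bash
python3 - <<'E'
from h import *
import pickle
np.set_printoptions(precision=1,suppress=True)
im=pickle.load(open('w5.pkl','rb'));o=ctrl.get_obs()
p0=np.array([.5303,.0687,.0531]); R=Ro.from_rotvec(o['tool_rot']).as_matrix()
for dx in (-.011,0,.006,.011):
    print(dx,[(h,proj(im,p0-R[:,2]*h+R[:,0]*dx)[0]) for h in (0,.01,.02,.03,.04,.05,.06)])
print(o['effort'],o['wrist_torque'])
E
```

```text
-0.011 [(0, array([276.9, 265. ])), (0.01, array([276.8, 273.3])), (0.02, array([276.8, 282.5])), (0.03, array([276.8, 292.8])), (0.04, array([276.7, 304.4])), (0.05, array([276.7, 317.5])), (0.06, array([276.6, 332.5]))]
0 [(0, array([276.9, 246.8])), (0.01, array([276.8, 254.3])), (0.02, array([276.8, 262.6])), (0.03, array([276.8, 271.9])), (0.04, array([276.7, 282.4])), (0.05, array([276.7, 294.3])), (0.06, array([276.6, 308.1]))]
0.006 [(0, array([276.9, 236.6])), (0.01, array([276.8, 243.6])), (0.02, array([276.8, 251.3])), (0.03, array([276.8, 260.1])), (0.04, array([276.7, 269.9])), (0.05, array([276.7, 281.2])), (0.06, array([276.6, 294.1]))]
0.011 [(0, array([276.9, 228. ])), (0.01, array([276.8, 234.5])), (0.02, array([276.8, 241.8])), (0.03, array([276.8, 250. ])), (0.04, array([276.7, 259.3])), (0.05, array([276.7, 269.9])), (0.06, array([276.6, 282.2]))]
[  0.3 -32.1 -33.3  -0.   -0.1   0. ] [ 0. -0.  0.]
```

>>> {"api": "step_arm", "payload": {
  "moves": [
    [0,-0.004,0.02,0.004,0],
    [0,-0.004,0.02,0,0],
    [0,0,0,-0.005,0],
    [0,0,0,-0.004,0]
  ]
}}

```text
t: 7.38
tool_pos: [0.5234, 0.1059, 0.0479]
tool_rot: [3.117, 0.274, 0.027]
contact_force: [-0.5, 0.4, -0.6]
opening: 0.0001
```

>>> {"api": "step_arm", "payload": {
  "moves": [
    [0,0,0,-0.003,0],
    [0,0,0,-0.003,0],
    [0,0,0,-0.002,0]
  ]
}}

```text
t: 7.75
tool_pos: [0.5233, 0.1042, 0.0386]
tool_rot: [3.117, 0.271, 0.025]
contact_force: [-0.4, 0.5, -0.2]
opening: -0.0003
```

```bash
python3 - <<'E'
from h import *
im=shot('scene','s4.png');o=ctrl.get_obs();print(o['t'],o['tool_pos'],o['contact_force'])
a=im['color'][185:255,255:325,::-1]
b=cv2.resize(a,None,fx=8,fy=8,interpolation=cv2.INTER_NEAREST)
p0=o['tool_pos']; R=Ro.from_rotvec(o['tool_rot']).as_matrix()
for h in [0,.01,.02,.03,.04,.05]:
    for dx in (-.011,.011):
        q=proj(im,p0-R[:,2]*h+R[:,0]*dx)[0]; cv2.circle(b,(int((q[0]-255+.5)*8),int((q[1]-185+.5)*8)),3,(0,0,255) if h==0 else (0,255,0),-1)
cv2.imwrite('pics/s4z.png',b)
E
```

```text
7.8 [0.52308416 0.1042245  0.03832398] [-0.0522473   0.01268183  0.69174744]
```

View pics/s4z.png

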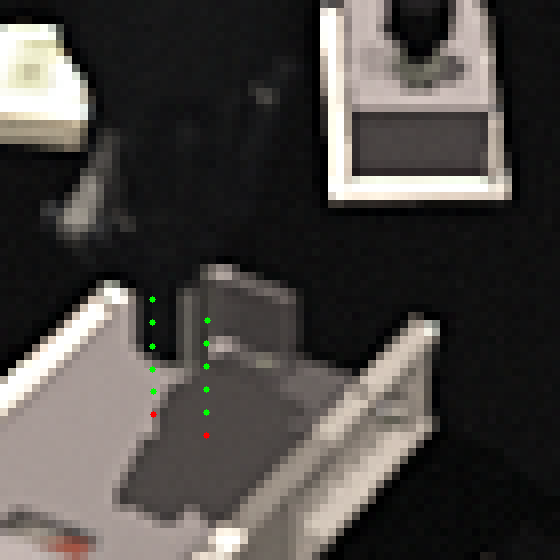

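>>> {"api": "step_arm", "payload": {
  "moves": [
    [0,0,0,-0.005,0],
    [0,0,0,-0.005,0],
    [0,0,0,-0.003,0],
    [0,0,0,-0.002,0]
  ]
}}

```text
t: 8.3
tool_pos: [0.5232, 0.1042, 0.0224]
tool_rot: [3.117, 0.271, 0.025]
contact_force: [-0.3, -0.5, -0.2]
opening: -0.0005
```

>>> {"api": "step_arm", "payload": {
  "moves": [
    [0,0,0,-0.002,0],
    [0,0,0,-0.002,0],
    [0,0,0,-0.002,0]
  ]
}}

```text
t: 8.68
tool_pos: [0.5234, 0.1043, 0.0165]
tool_rot: [3.117, 0.271, 0.025]
contact_force: [-5.2, -1.8, 12.1]
opening: -0.0001
```

```bash
python3 - <<'E'
from h import *
im=shot('scene','s5.png');o=ctrl.get_obs();print(o['t'],o['tool_pos'],o['contact_force'])
a=im['color'][185:255,255:325,::-1]
b=cv2.resize(a,None,fx=8,fy=8,interpolation=cv2.INTER_NEAREST)
cv2.imwrite('pics/s5z.png',b)
E
```

```text
8.725 [0.52341491 0.10428079 0.01668412] [-0.61304776 -0.45551461  1.59375088]
```

View pics/s5z.png

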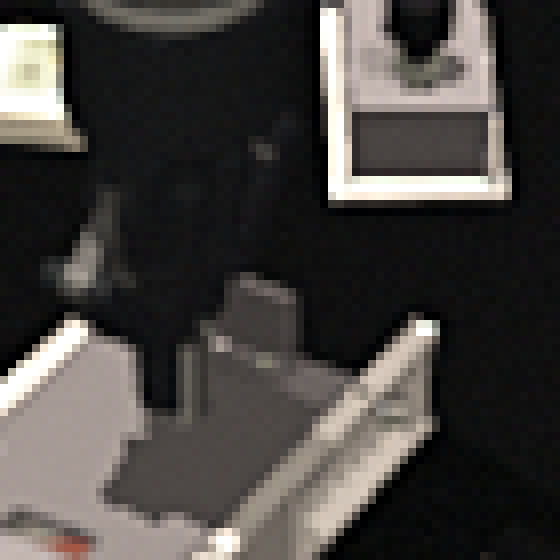

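```bash
python3 - <<'E'
from h import *
import pickle
im=pickle.load(open('w3.pkl','rb'))
a=im['color'][:,:,::-1]
cv2.imwrite('pics/w3a.png',cv2.resize(a[205:305,0:160],None,fx=5,fy=5,interpolation=cv2.INTER_CUBIC))
cv2.imwrite('pics/w3b.png',cv2.resize(a[135:260,270:410],None,fx=4.5,fy=4.5,interpolation=cv2.INTER_CUBIC))
E
```

```text
(no output)
```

View pics/w3a.png

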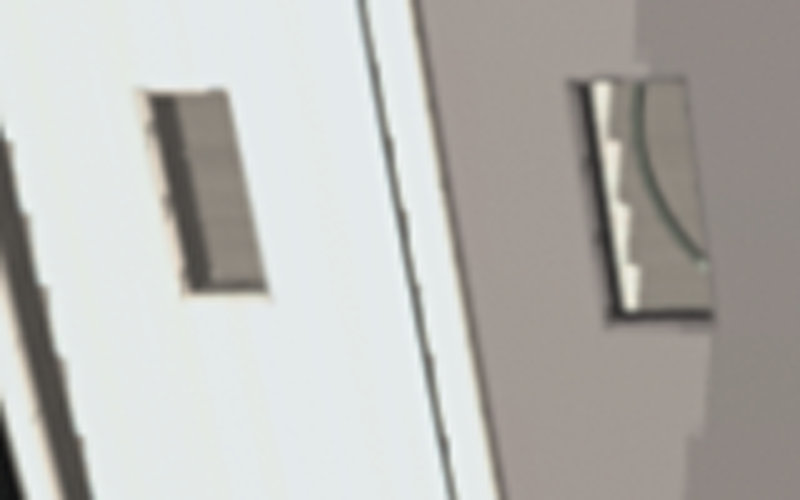

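View pics/w3b.png

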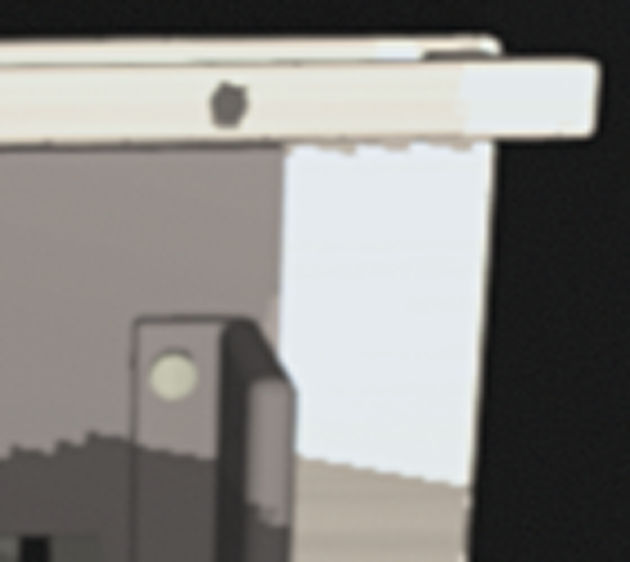

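```bash
cat > fit.py <<'E'
from h import *
import pickle
from scipy.optimize import least_squares
np.set_printoptions(precision=4,suppress=True)
im=pickle.load(open('w3.pkl','rb'))
A=lambda u,v:(u/5-.4,205+v/5-.4)
B=lambda u,v:(270+u/4.5-.39,135+v/4.5-.39)
px=[A(575,80),A(685,78),A(713,320),A(612,320), A(145,92),A(228,92),A(268,292),A(188,292), B(248,378),B(290,388),B(222,318)]
px=np.array(px)
def pts(D):
    c=[(16,6.5,0),(16,-6.5,0),(-16,-6.5,0),(-16,6.5,0)]
    l=[(14,D+5.5,-5),(14,D-5.5,-5),(-14,D-5.5,-5),(-14,D+5.5,-5)]
    t=[(25,-117,31),(25,-123,31),(25,-117,0)]
    return np.array(c+l+t)/1000.
K=np.array(im['camera_matrix']);k=np.array([im['k1'],0,0,0.])
def res(p,full=False):
    q,_=cv2.projectPoints(pts(p[6]),p[:3],p[3:6],K,k); r=q[:,0]-px
    return r if full else r.ravel()
# init from reported
yaw=np.radians(10.7);Rw=np.array([[np.cos(yaw),-np.sin(yaw),0],[np.sin(yaw),np.cos(yaw),0],[0,0,1]]);c=np.array([.51,.1815,.045])
R0=im['_R']@Rw;t0=im['_R']@c+im['_t']
s=least_squares(res,np.r_[cv2.Rodrigues(R0)[0].ravel(),t0,60],loss='soft_l1',x_scale=np.r_[np.ones(6)*.1,10])
print(res(s.x,True)); print('D',s.x[6])
R=cv2.Rodrigues(s.x[:3])[0]; cam=-R.T@s.x[3:6]
print('cam in slot frame',cam,'reported',-R0.T@t0)
print('down dir in cam fit',-R[:,2],'rep',-R0[:,2])
print('rel rot deg',np.degrees(Ro.from_matrix(R.T@R0).as_rotvec()))
E
python3 fit.py
```

```text
[[ 0.6299  0.4314]
 [-0.6308  0.6693]
 [-0.0205  0.4361]
 [ 0.227   0.4437]
 [ 0.1465 -0.5717]
 [-0.2398 -0.6821]
 [-0.0837 -0.1019]
 [ 0.174  -0.1492]
 [-0.4141  1.0863]
 [ 2.0913 -1.2474]
 [-1.2658 -0.4587]]
D 61.0276474500433
cam in slot frame [ 0.0738 -0.095   0.1939] reported [ 0.0745 -0.0917  0.1944]
down dir in cam fit [ 0.0083 -0.2585  0.966 ] rep [-0.0136 -0.2652  0.9641]
rel rot deg [ 1.2488 -0.4098 -0.0862]
```

>>> {"api": "step_arm", "payload": {
  "moves": [
    [0,0,0,0.03,0],
    [0,0,0,0.025,0],
    [0,0.006,-0.03,0,0],
    [0,0.006,-0.03,0,0],
    [0,0.004,-0.02,0,0],
    [0,0.0,0,-0.02,0],
    [0,0,0,-0.018,0],
    [0,0,0,0,0]
  ]
}}

```text
t: 9.72
tool_pos: [0.5405, 0.0218, 0.0351]
tool_rot: [3.116, 0.273, 0.029]
contact_force: [0.1, -0.1, -0.7]
opening: -0.0001
```

>>> {"api": "step_arm", "payload": {
  "moves": [
    [0,0,0,-0.009,0],
    [0,-0.0019,0.0098,0,0],
    [0,-0.0019,0.0098,0,0],
    [0,-0.0019,0.0098,0,0],
    [0,-0.0019,0.0098,0,0]
  ]
}}

```text
t: 10.35
tool_pos: [0.5334, 0.0635, 0.0268]
tool_rot: [3.114, 0.275, 0.032]
contact_force: [0.9, -3.0, -1.5]
opening: 0.0001
```

>>> {"api": "step_arm", "payload": {
  "moves": [
    [0,-0.0019,0.0098,0,0],
    [0,-0.0019,0.0098,0,0],
    [0,-0.0019,0.0098,0,0],
    [0,-0.0015,0.0078,0,0]
  ]
}}

```text
t: 10.85
tool_pos: [0.5258, 0.1034, 0.027]
tool_rot: [3.113, 0.276, 0.033]
contact_force: [1.4, -1.2, -1.6]
opening: -0.0005
```

>>> {"api": "step_arm", "payload": {
  "moves": [
    [0,-0.0008,0.004,0,0],
    [0,-0.0008,0.004,0,0],
    [0,-0.0008,0.004,0,0]
  ]
}}

```text
t: 11.22
tool_pos: [0.5255, 0.105, 0.0274]
tool_rot: [3.087, 0.281, 0.036]
contact_force: [2.7, -19.0, -1.2]
opening: 0.0002
```

>>> {"api": "step_arm", "payload": {
  "moves": [
    [0,0.001,-0.004,0,0],
    [0,0.001,-0.004,0.005,0],
    [0,0,0,0.03,0],
    [0,0,0,0.03,0],
    [0,0,0,0,0]
  ]
}}

```text
t: 11.85
tool_pos: [0.5274, 0.0983, 0.0953]
tool_rot: [3.091, 0.279, 0.036]
contact_force: [0.2, -0.6, -0.4]
opening: 0.0
```

```bash
python3 - <<'E'
from h import *
import pickle
np.set_printoptions(precision=4,suppress=True)
im=shot('wrist','w6.png');o=ctrl.get_obs();print(o['t'],o['q'],o['tool_pos'],o['contact_force'],Ro.from_rotvec(o['tool_rot']).as_matrix())
pickle.dump(im,open('w6.pkl','wb'))
E
```

```text
11.9 [ 0.0669 -0.0798  1.9329 -0.0388  1.2676  1.4686] [0.5262 0.0982 0.0935] [0.0659 0.0146 0.3713] [[ 0.9836  0.1789  0.0235]
 [ 0.1797 -0.9831 -0.0355]
 [ 0.0167  0.0391 -0.9991]]
```

View pics/w6.png

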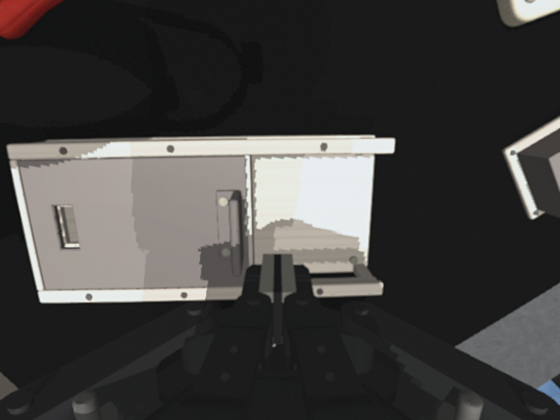

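```bash
python3 - <<'E'
from h import *
import pickle
im=pickle.load(open('w6.pkl','rb'))
a=im['color'][:,:,::-1]
cv2.imwrite('pics/w6a.png',cv2.resize(a[180:270,10:130],None,fx=6,fy=6,interpolation=cv2.INTER_CUBIC))
E
```

```text
(no output)
```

View pics/w6a.png

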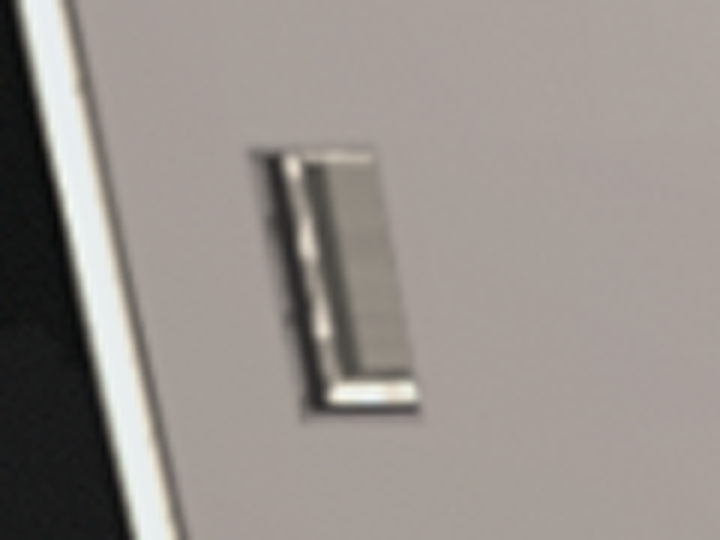

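```bash
python3 - <<'E'
from h import *
import pickle
np.set_printoptions(precision=4,suppress=True)
im=pickle.load(open('w6.pkl','rb'))
P=np.array([at(im,10+u/6-.42,180+v/6-.42,.045) for u,v in [(252,150),(375,150),(420,412),(308,412)]]);print(P,P.mean(0))
print(np.linalg.norm(P-np.roll(P,-1,0),axis=1)); d=P[0]+P[1]-P[2]-P[3];print(np.degrees(np.arctan2(d[1],d[0])))
E
```

```text
[[0.513  0.2489 0.045 ]
 [0.5154 0.235  0.045 ]
 [0.4841 0.2292 0.045 ]
 [0.4819 0.2423 0.045 ]] [0.4986 0.2389 0.045 ]
[0.0142 0.0318 0.0133 0.0319]
11.251846800480045
```

>>> {"api": "step_arm", "payload": {
  "moves": [
    [0.45,0.016,-0.037,0.012,-9],
    [0.45,0.02,-0.046,0,-10],
    [0.45,0.02,-0.046,0,-10],
    [0.45,0.02,-0.046,0,-10],
    [0.45,0.02,-0.046,0,-10],
    [0.45,0.02,-0.046,0,-10],
    [0.45,0.004,-0.01,0,0]
  ]
}}

```text
t: 12.78
tool_pos: [0.6424, -0.1828, 0.0935]
tool_rot: [2.811, -1.321, -0.026]
contact_force: [-0.9, -0.0, 0.5]
opening: 0.0385
```

```bash
python3 - <<'E'
from h import *
import pickle
np.set_printoptions(precision=4,suppress=True)
im=shot('wrist','w7.png');o=ctrl.get_obs();print(o['t'],o['q'],o['tool_pos'],o['opening'],Ro.from_rotvec(o['tool_rot']).as_matrix())
pickle.dump(im,open('w7.pkl','wb'))
a=im['color'][:,:,::-1]
cv2.imwrite('pics/w7a.png',cv2.resize(a[150:300,180:380],None,fx=4,fy=4,interpolation=cv2.INTER_CUBIC))
E
```

```text
12.825 [-0.3724  0.2511  1.5812 -0.0355  1.3287  2.0843] [ 0.6421 -0.1826  0.0932] 0.03782305659899383 [[ 0.6394 -0.7683 -0.0304]
 [-0.7689 -0.6389 -0.0251]
 [-0.0001  0.0394 -0.9992]]
```

View pics/w7.png

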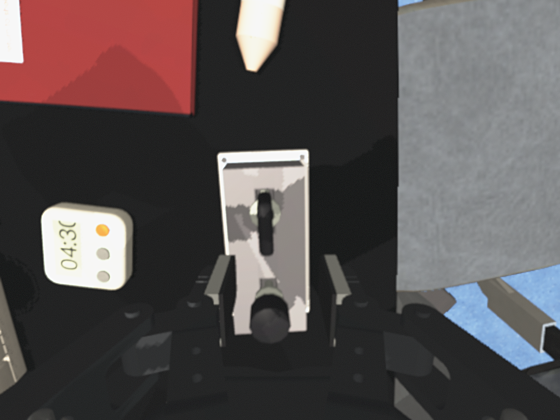

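View pics/w7a.png

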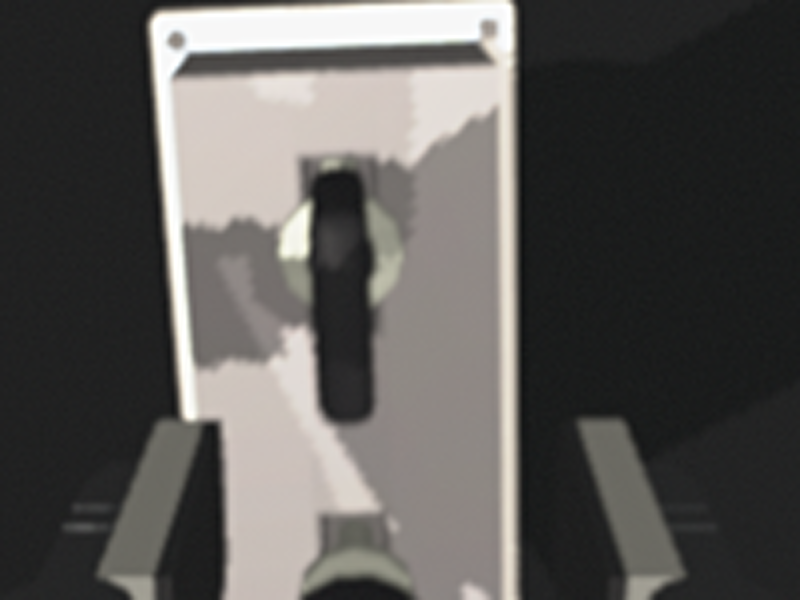

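```bash
python3 - <<'E'
from h import *
import pickle
np.set_printoptions(precision=4,suppress=True)
im=pickle.load(open('w7.pkl','rb'))
f=lambda u,v,z:at(im,180+u/4-.4,150+v/4-.4,z)
e=f(348,420,.08); a=np.radians(-49.5);d=np.array([np.cos(a),np.sin(a),0]);print('end',e,'ctr',e+.017*d)
print('collar',f(340,258,.044), 'slot top', f(338,155,.04))
l,r=f(312,260,.044),f(368,260,.044)
R=Ro.from_rotvec(ctrl.get_obs()['tool_rot']).as_matrix();p=ctrl.get_obs()['tool_pos'];print(p)
for h in(.0285,.0475): print('phys',h,p-R[:,2]*h)
print('tool y',R[:,1],'knob',f(360,680,.066))
E
```

```text
end [ 0.6401 -0.1725  0.08  ] ctr [ 0.6512 -0.1854  0.08  ]
collar [ 0.6499 -0.1829  0.044 ] slot top [ 0.661 -0.196  0.04 ]
[ 0.6421 -0.1826  0.0932]
phys 0.0285 [ 0.6429 -0.1818  0.1217]
phys 0.0475 [ 0.6435 -0.1814  0.1407]
tool y [-0.7683 -0.6389  0.0394] knob [ 0.6039 -0.1313  0.066 ]
```

>>> {"api": "step_arm", "payload": {
  "moves": [
    [0.45,0.007,-0.003,-0.02,1],
    [0.45,0,0,-0.025,0],
    [0.45,0,0,-0.015,0],
    [0.45,0,0,-0.005,0]
  ]
}}

```text
t: 13.32
tool_pos: [0.6468, -0.1802, 0.0236]
tool_rot: [2.83, -1.284, -0.034]
contact_force: [0.2, 0.7, -0.1]
opening: 0.0382
```

>>> {"api": "step_arm", "payload": {
  "moves": [
    [0.45,0.002,-0.004,-0.001,0],
    [0.45,0,-0.001,0,0]
  ]
}}

```text
t: 13.58
tool_pos: [0.6492, -0.1847, 0.0232]
tool_rot: [2.831, -1.282, -0.033]
contact_force: [-0.8, -0.2, 0.5]
opening: 0.0384
```

```bash
python3 - <<'E'
from h import *
import pickle
np.set_printoptions(precision=4,suppress=True)
im=shot('wrist','w8.png');o=ctrl.get_obs();print(o['t'],o['q'],o['tool_pos'],o['opening'],o['contact_force'])
a=im['color'][:,:,::-1]
cv2.imwrite('pics/w8a.png',cv2.resize(a[200:350,180:380],None,fx=4,fy=4,interpolation=cv2.INTER_CUBIC))
E
```

```text
13.625 [-0.3726  0.3446  1.5931 -0.0344  1.2269  2.0605] [ 0.6493 -0.1848  0.0234] 0.038580320085049226 [-0.1693  0.1315 -0.0603]
```

View pics/w8a.png

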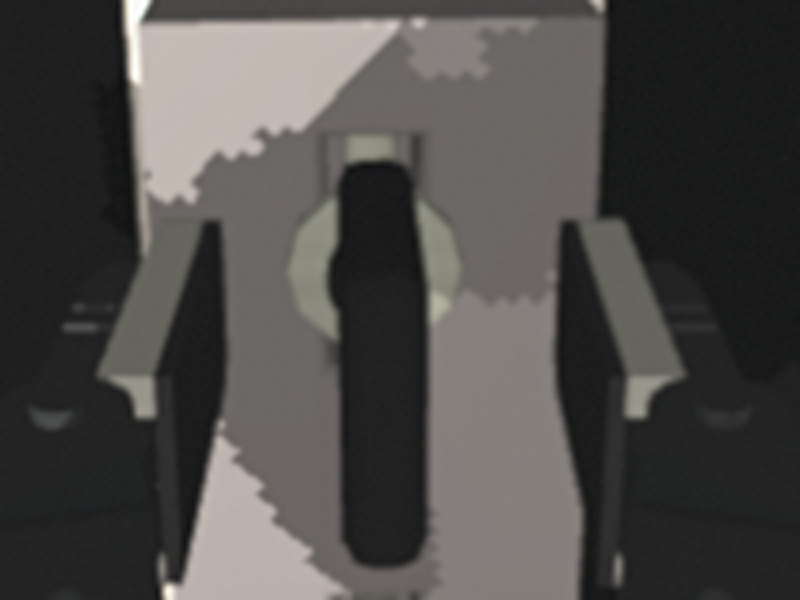

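>>> {"api": "step_arm", "payload": {
  "moves": [
    [0,0,0,0,0],
    [0,0,0,0,0],
    [0,0,0,0,0],
    [0,0,0,0,0]
  ],
  "newtons": 50
}}

```text
t: 14.12
tool_pos: [0.6504, -0.1855, 0.0255]
tool_rot: [2.831, -1.282, -0.028]
contact_force: [0.7, 0.6, -0.1]
opening: 0.0082
```

>>> {"api": "step_arm", "payload": {
  "moves": [
    [0,0,0,0.01,0],
    [0,0,0,0.02,0],
    [0,0,0,0.02,0],
    [0,0,0,0.025,0],
    [0,0,0,0,0]
  ]
}}

```text
t: 14.75
tool_pos: [0.6514, -0.186, 0.1084]
tool_rot: [2.831, -1.282, -0.021]
contact_force: [0.9, -0.1, -0.4]
opening: 0.008
```

```bash
python3 - <<'E'
from h import *
import pickle
np.set_printoptions(precision=4,suppress=True)
im=shot('wrist','w9.png');o=ctrl.get_obs();print(o['t'],o['q'],o['tool_pos'],o['opening'],o['contact_force'],Ro.from_rotvec(o['tool_rot']).as_matrix())
E
```

```text
14.8 [-0.3728  0.2574  1.55   -0.0336  1.3527  2.056 ] [ 0.6504 -0.1856  0.1066] 0.00832623078324757 [ 1.1613 -0.9359 -0.8074] [[ 0.6596 -0.7511 -0.0291]
 [-0.7516 -0.6592 -0.0239]
 [-0.0012  0.0376 -0.9993]]
```

View pics/w9.png

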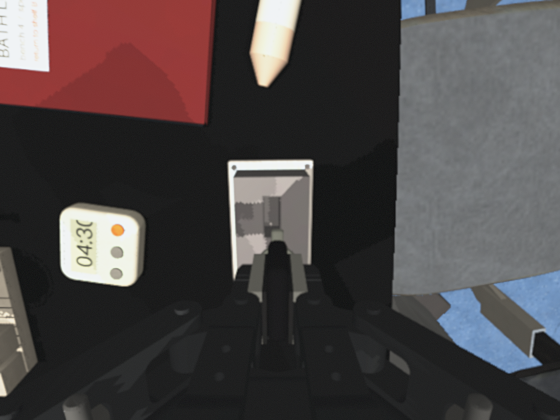

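```bash
python3 - <<'E'
from h import *
import cv2
a=cv2.imread('pics/w9.png')[190:310,200:360]
b=cv2.resize(a,None,fx=5,fy=5,interpolation=cv2.INTER_CUBIC)
b=cv2.convertScaleAbs(b,alpha=1.8,beta=20)
cv2.imwrite('pics/w9a.png',b)
E
```

```text
(no output)
```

View pics/w9a.png

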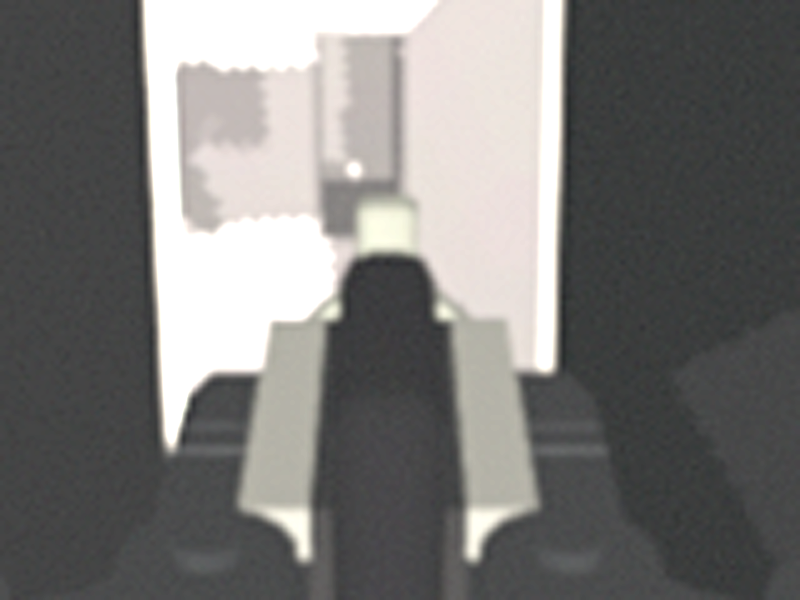

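```bash
python3 - <<'E'
from h import *
np.set_printoptions(precision=2,suppress=True)
im=ctrl.get_image('wrist'); T=np.linalg.inv(np.array(im['T_tool_cam']))
K=np.array(im['camera_matrix'])
def pj(X):
    return cv2.projectPoints(np.array([X],float),cv2.Rodrigues(T[:3,:3])[0],T[:3,3],K,np.array([im['k1'],0,0,0.]))[0][0,0]
for z in (.0045,.0075,.0105):
    print(z,[(x,pj((x,0,z))) for x in(.006,.008,.010,.012,.014)], pj((.012,.0035,z))-pj((.012,-.0035,z)))
print('wing end top',[ (x,z,pj((x,0,z))) for x in(.012,.015,.017,.019) for z in (-.0545,-.0205)])
E
```

```text
0.0045 [(0.006, array([275.35, 235.77])), (0.008, array([275.34, 232.4 ])), (0.01, array([275.33, 229.02])), (0.012, array([275.32, 225.61])), (0.014, array([275.31, 222.18]))] [12.65 -0.01]
0.0075 [(0.006, array([275.37, 233.88])), (0.008, array([275.36, 230.56])), (0.01, array([275.36, 227.22])), (0.012, array([275.35, 223.86])), (0.014, array([275.34, 220.48]))] [12.46 -0.01]
0.0105 [(0.006, array([275.4 , 232.05])), (0.008, array([275.39, 228.77])), (0.01, array([275.38, 225.48])), (0.012, array([275.37, 222.16])), (0.014, array([275.37, 218.83]))] [12.27 -0.01]
wing end top [(0.012, -0.0545, array([274.55, 275.81])), (0.012, -0.0205, array([275.06, 242.62])), (0.015, -0.0545, array([274.53, 268.76])), (0.015, -0.0205, array([275.04, 236.79])), (0.017, -0.0545, array([274.51, 263.99])), (0.017, -0.0205, array([275.03, 232.88])), (0.019, -0.0545, array([274.5 , 259.19])), (0.019, -0.0205, array([275.02, 228.93]))]
```

>>> {"api": "step_arm", "payload": {
  "moves": [
    [0,-0.01,0.03,0,5],
    [0,-0.018,0.052,0,9],
    [0,-0.018,0.052,0,9],
    [0,-0.018,0.052,0,9],
    [0,-0.018,0.052,0,9],
    [0,-0.018,0.052,0,9],
    [0,-0.018,0.052,0,9],
    [0,-0.018,0.052,0,0],
    [0,-0.005,0.015,0,0],
    [0,0,0,0,0]
  ]
}}

```text
t: 16.1
tool_pos: [0.493, 0.2328, 0.0903]
tool_rot: [3.079, 0.327, -0.032]
contact_force: [-0.6, -0.3, -0.4]
opening: 0.008
```

```bash
python3 - <<'E'
from h import *
np.set_printoptions(precision=4,suppress=True)
o=ctrl.get_obs();R=Ro.from_rotvec(o['tool_rot']).as_matrix();print(o['t'],o['q'],o['tool_pos'],o['opening'],o['contact_force'],R,np.degrees(np.arctan2(R[1,0],R[0,0])))
E
```

```text
16.1 [ 0.3273 -0.014   1.8753 -0.0411  1.3108  1.6976] [0.493  0.2328 0.0903] 0.008011236042999519 [-0.6241 -0.3251 -0.3766] [[ 0.9775  0.2104 -0.016 ]
 [ 0.2095 -0.9767 -0.0473]
 [-0.0256  0.0429 -0.9988]] 12.095183888249085
```

>>> {"api": "step_arm", "payload": {
  "moves": [
    [0,0.009,0.008,-0.01,-1.2],
    [0,0,0,-0.015,0],
    [0,0,0,-0.006,0],
    [0,0,0,0,0]
  ]
}}

```text
t: 16.6
tool_pos: [0.5025, 0.2359, 0.0561]
tool_rot: [3.08, 0.287, -0.038]
contact_force: [-0.8, -0.0, -0.2]
opening: 0.008
```

```bash
cat > snap.py <<'E'
from h import *
import sys
np.set_printoptions(precision=4,suppress=True)
n=sys.argv[1]
im=shot('wrist',n+'.png');o=ctrl.get_obs();R=Ro.from_rotvec(o['tool_rot']).as_matrix();print(o['t'],o['tool_pos'],o['opening'],o['contact_force'],R[:,2],np.degrees(np.arctan2(R[1,0],R[0,0])))
a=im['color'][190:310,200:360,::-1]
b=cv2.resize(a,None,fx=5,fy=5,interpolation=cv2.INTER_CUBIC)
b=cv2.convertScaleAbs(b,alpha=1.5,beta=20)
cv2.imwrite('pics/%sa.png'%n,b)
E
python3 snap.py w10
```

```text
16.65 [0.5025 0.236  0.0563] 0.00821884673022903 [ 0.739   0.3061 -0.4358] [-0.0198 -0.05   -0.9986] 10.600504360307935
```

View pics/w10a.png

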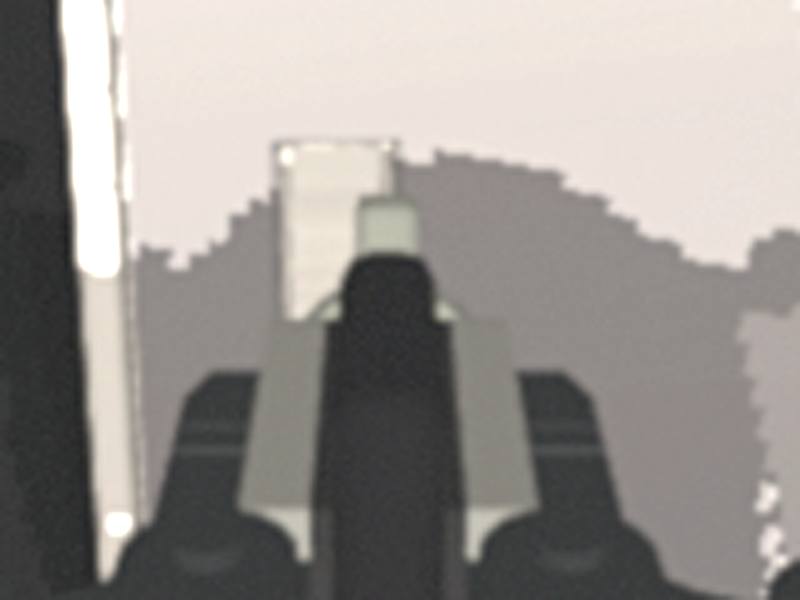

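>>> {"api": "step_arm", "payload": {
  "moves": [
    [0,0,0.0058,0,0.2],
    [0,0,0,0,0]
  ]
}}

```text
t: 16.9
tool_pos: [0.5031, 0.242, 0.0572]
tool_rot: [3.08, 0.292, -0.035]
contact_force: [0.4, -0.3, -0.1]
opening: 0.0082
```

```bash
python3 snap.py w11
```

```text
16.95 [0.5032 0.2419 0.0573] 0.008256189267976749 [ 0.309  -1.432  -0.8276] [-0.0181 -0.0496 -0.9986] 10.787349782304501
```

View pics/w11a.png

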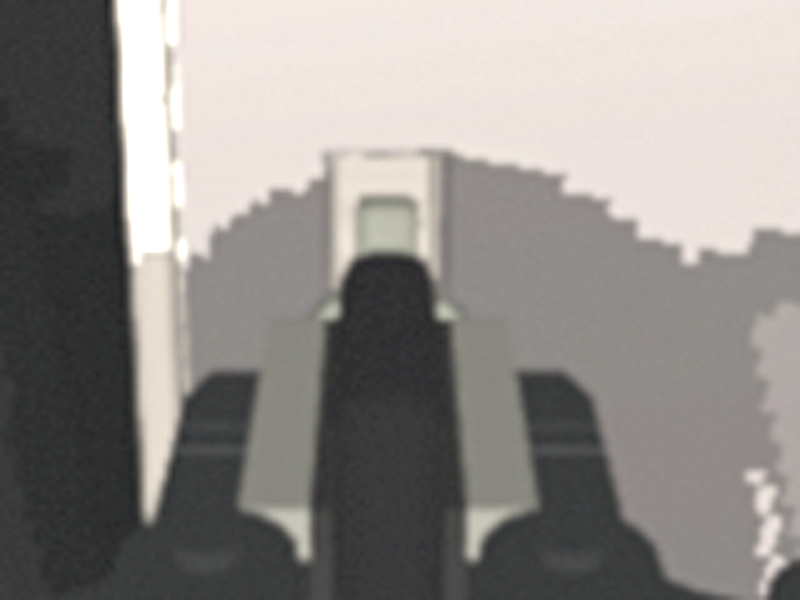

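>>> {"api": "step_arm", "payload": {
  "moves": [
    [0,0,0,-0.004,0],
    [0,0,0,-0.004,0]
  ]
}}

```text
t: 17.2
tool_pos: [0.5036, 0.2422, 0.0497]
tool_rot: [3.08, 0.292, -0.033]
contact_force: [-0.8, 0.4, -0.9]
opening: 0.0077
```

>>> {"api": "step_arm", "payload": {
  "moves": [
    [0,-0.0005,-0.0004,-0.004,0],
    [0,-0.0002,-0.0003,-0.004,0],
    [0,-0.0002,-0.0003,-0.003,0]
  ]
}}

```text
t: 17.58
tool_pos: [0.5023, 0.241, 0.0374]
tool_rot: [3.08, 0.293, -0.034]
contact_force: [-0.1, -0.5, -1.1]
opening: 0.0083
```

>>> {"api": "step_arm", "payload": {
  "moves": [
    [0,0.0002,-0.0002,-0.003,0],
    [0,0,-0.0002,-0.002,0],
    [0,0,0,-0.0015,0]
  ]
}}

```text
t: 17.95
tool_pos: [0.5024, 0.2405, 0.0302]
tool_rot: [3.08, 0.292, -0.035]
contact_force: [-0.5, -0.2, -0.3]
opening: 0.0081
```

>>> {"api": "step_arm", "payload": {
  "moves": [
    [0,0,0,-0.0015,0],
    [0,0,0,-0.0015,0]
  ]
}}

```text
t: 18.2
tool_pos: [0.5026, 0.2406, 0.0298]
tool_rot: [3.079, 0.293, -0.036]
contact_force: [-4.7, -1.8, 8.9]
opening: 0.0078
```

```bash
python3 snap.py w12
```

```text
18.25 [0.5027 0.2406 0.0299] 0.007720157110416681 [-3.715  -1.3688  8.0079] [-0.0188 -0.0503 -0.9986] 10.820261710891602
```

View pics/w12a.png

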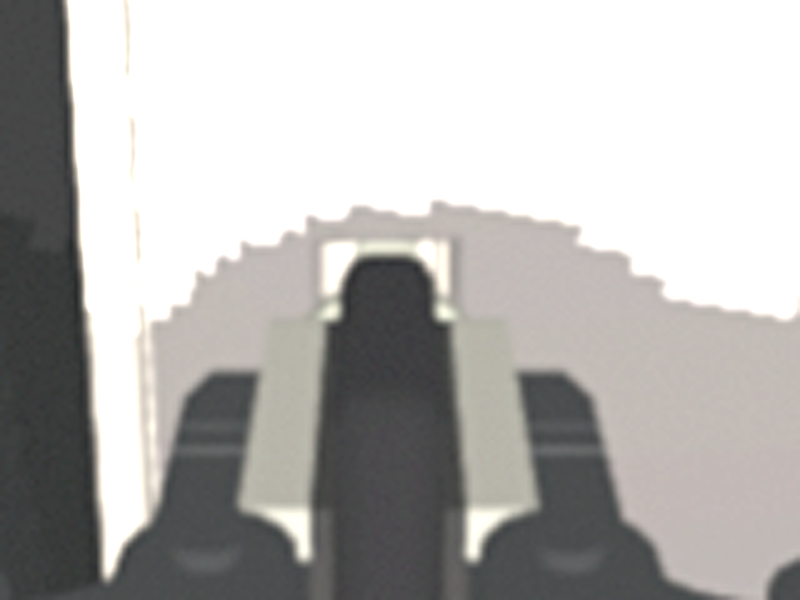

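>>> {"api": "step_arm", "payload": {
  "moves": [
    [0,0,0,0.002,0],
    [0,0,0,0.0005,0]
  ]
}}

```text
t: 18.5
tool_pos: [0.5032, 0.2408, 0.0329]
tool_rot: [3.08, 0.293, -0.034]
contact_force: [-0.3, 0.5, -0.2]
opening: 0.0082
```

>>> {"api": "step_arm", "payload": {
  "moves": [
    [0,-0.0002,0.0006,0,10],
    [0,-0.0003,0.0005,0,10],
    [0,-0.0003,0.0005,0,10]
  ]
}}

```text
t: 18.88
tool_pos: [0.5024, 0.2423, 0.0323]
tool_rot: [2.886, 1.102, -0.014]
contact_force: [0.4, 0.3, -0.8]
opening: 0.0081
```

>>> {"api": "step_arm", "payload": {
  "moves": [
    [0,-0.0004,0.0004,0.0002,10],
    [0,-0.0005,0.0003,0.0002,10],
    [0,-0.0005,0.0002,0,10]
  ]
}}

```text
t: 19.25
tool_pos: [0.5006, 0.2432, 0.0319]
tool_rot: [2.486, 1.834, 0.007]
contact_force: [0.6, -0.3, -0.2]
opening: 0.008
```

>>> {"api": "step_arm", "payload": {
  "moves": [
    [0,-0.0005,0.0001,0.0006,10],
    [0,-0.0006,0,0.0004,10],
    [0,-0.0006,0,0,7],
    [0,0,0,0,0]
  ]
}}

```text
t: 19.75
tool_pos: [0.4981, 0.2431, 0.0317]
tool_rot: [1.973, 2.381, 0.025]
contact_force: [0.3, 0.2, -0.7]
opening: 0.008
```

```bash
python3 snap.py w13
```

```text
19.8 [0.4981 0.2431 0.0317] 0.00810922852593179 [-0.4195  0.4733 -0.3899] [ 0.0484 -0.019  -0.9986] 100.62847509688127
```

View pics/w13a.png

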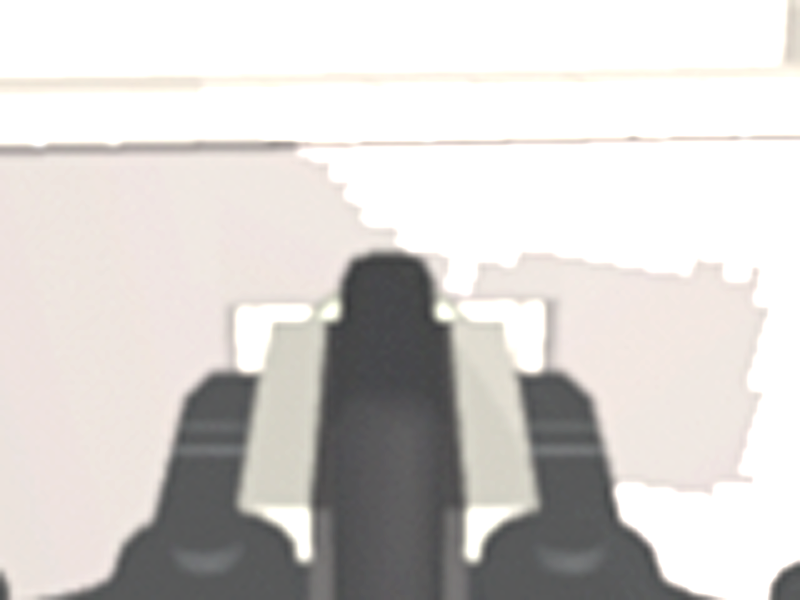

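>>> {"api": "step_arm", "payload": {
  "moves": [
    [0,0,0,0.002,0],
    [0,0,0,0.0015,0],
    [0,0,0,0.0015,0],
    [0,0,0,0.0015,0]
  ]
}}

```text
t: 20.3
tool_pos: [0.4977, 0.2429, 0.0347]
tool_rot: [1.977, 2.377, 0.026]
contact_force: [3.7, 1.3, -13.0]
opening: 0.0084
```

>>> {"api": "step_arm", "payload": {
  "moves": [
    [0,0,0,0.0015,0],
    [0,0,0,0.001,0]
  ]
}}

```text
t: 20.55
tool_pos: [0.4972, 0.2428, 0.0345]
tool_rot: [1.979, 2.377, 0.027]
contact_force: [4.0, 1.8, -9.1]
opening: 0.0079
```

>>> {"api": "step_arm", "payload": {
  "moves": [
    [0,0.0004,0,-0.002,0],
    [0,0,0,-0.0015,0],
    [0,0,0,-0.001,0],
    [0,0,0,-0.0008,0]
  ]
}}

```text
t: 21.05
tool_pos: [0.4985, 0.2431, 0.0315]
tool_rot: [1.978, 2.376, 0.028]
contact_force: [0.3, -0.7, -1.0]
opening: 0.0083
```

>>> {"api": "step_arm", "payload": {
  "moves": [
    [0,0,0,-0.001,0],
    [0,0,0,-0.001,0],
    [0,0,0,-0.0008,0]
  ]
}}

```text
t: 21.42
tool_pos: [0.4988, 0.2433, 0.0298]
tool_rot: [1.978, 2.376, 0.028]
contact_force: [-3.4, -1.0, 6.6]
opening: 0.0081
```

>>> {"api": "step_arm", "payload": {
  "moves": [
    [0.15,0,0,0,0],
    [0.3,0,0,0,0],
    [0.4,0,0,0,0],
    [0.4,0,0,0,0]
  ]
}}

```text
t: 21.92
tool_pos: [0.4988, 0.2433, 0.0294]
tool_rot: [1.978, 2.375, 0.028]
contact_force: [0.1, -0.2, 0.1]
opening: 0.0343
```

```bash
python3 snap.py w14
```

```text
21.975 [0.4988 0.2433 0.0294] 0.034298266010775555 [0.3581 0.075  0.1008] [ 0.0501 -0.0181 -0.9986] 100.39710130361483
```

View pics/w14a.png

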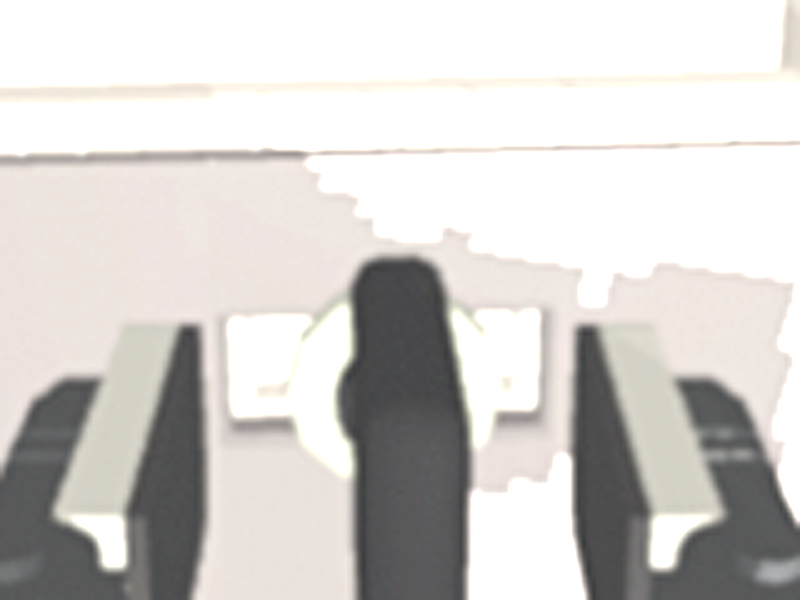

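>>> {"api": "step_arm", "payload": {
  "moves": [
    [0.42,0,0,0.015,0],
    [0.42,0,0,0.025,0],
    [0.42,0,0,0.03,0],
    [0.42,0,0,0.04,0],
    [0.42,0,0,0.04,0],
    [0.42,0,0,0,0]
  ]
}}

```text
t: 22.72
tool_pos: [0.4988, 0.2433, 0.1896]
tool_rot: [1.977, 2.374, 0.034]
contact_force: [0.2, -0.3, 0.2]
opening: 0.0359
```

```bash
python3 snap.py w15; python3 - <<'E'
from h import *
im=shot('scene','s9.png')
a=im['color'][140:300,170:350,::-1]
cv2.imwrite('pics/s9z.png',cv2.resize(a,None,fx=3.7,fy=3.7,interpolation=cv2.INTER_CUBIC))
E
```

```text
22.775 [0.4976 0.2429 0.1872] 0.035979403342180374 [ 0.2227 -0.7981 -0.7552] [ 0.0507 -0.0179 -0.9986] 100.39703174483539
```

View pics/w15.png

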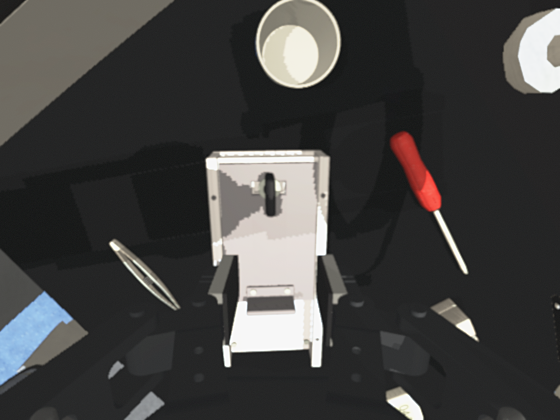

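View pics/s9z.png

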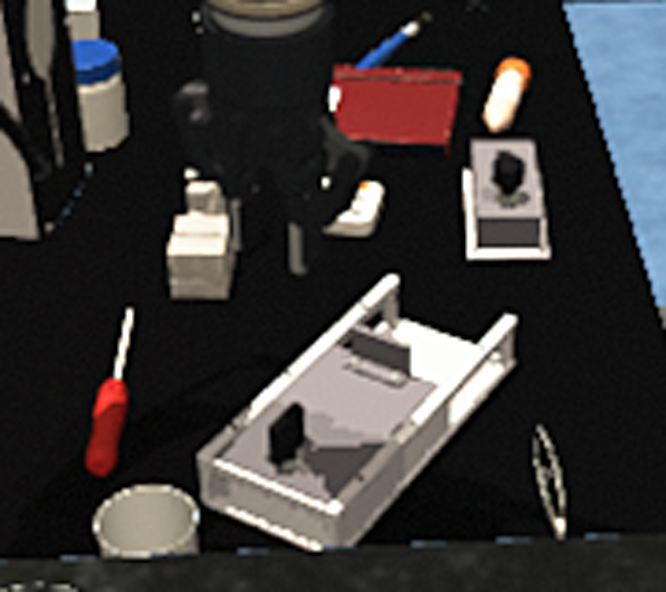

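```bash
python3 -c "
from station import ctrl
print(ctrl.finish_job())"
```

```text
the job is handed in; nothing more can be done
None
```

The chamber is shut and locked with the T-key, and I handed the job in at about 23 s. No verdict comes back, so this rests on my own checks.

- **Cover:** I pushed it by the tab until it stopped against a 19 N reaction. The camera then showed its slot over the ledge hole.
- **Key:** I took it from its bay and lowered it through the slot. The collar met the cover at a tool reading of z 29.8 mm with about 9 N.
- **Turn and tug:** After a quarter turn of about 90° it stopped 4.9 mm up, against the stated 5 mm of play, and held there with 9 to 13 N of pull. I lowered it until the collar touched again at 29.8 mm (6.6 N), then let go and withdrew upward.
- **Last pictures:** The key stands upright with its wing across the slot and the cover is home. The pin is still in its stand. The bystanders in view look unmoved; the arm partly hid the timer.

**What disagreed:**
- **Fingertip length:** The real fingertips ended about 28 mm short of the reported TCP. My first two tries at the tab therefore passed over it without pushing it. I found the offset by touching the cover lightly (12 N) and worked from that.
- **Tool tilt:** The tool picked up about 3° of tilt along the way, partly from pushing the cover home. I allowed for it when lowering the key into the slot, and nothing touched until the collar met the cover.

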